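Nudge the sowing template onto its locating pins

ROBOT

A 7-joint arm with a two-finger parallel gripper is mounted at the origin on the work surface. World frame = base frame: x ahead of the robot, y to its left, z up, the work surface at z = 0. Lengths are in m, angles in rad, forces in N, time in s.
With the tool pointing down it reaches from about 0.4 to 0.875 m from the base axis. Payload 19.3 kg.
Tool frame: the origin (TCP) lies midway between the tips of the shut fingers; the grasp point (between the pads) lies 19 mm behind it; x points along the fingers, y is the direction in which the jaws open and shut, and the axes are right-handed (so a half turn about x gives the same grasp; the last joint's range is limited). The gripper opens to 85 mm and grips with 20 to 120 N. Pads are 22 mm wide; open, the fingers measure 114 mm over their backs; the gripper's body (76 mm by 85 mm) begins 54 mm behind the grasp point. The pads swing forward as they close: fully open they stand 13 mm farther back than shut.
Start: joints at [-0.07, 0.521, -0.036, 1.599, 0.021, 1.021, -0.113], TCP at [0.625, -0, 0.231] pointing down, gripper open.
Joint ranges: [-2.91, 2.91], [-0.3, 2.13], [-1.5, 1.42], [0.17, 2.43], [-1.26, 4.41], [0.16, 1.93], [-2.52, 2.52]. Speed limits (rad/s): [1.89, 1.89, 2.39, 2.39, 3.01, 3.01, 3.01].

INTERFACE

Orientations are given as [roll, pitch, yaw] about the fixed x, y, z axes, in that order (R = Rz(yaw) Ry(pitch) Rx(roll)).
In Python, from workcell import telemetry, vision, workorder gives the robot as it stands. The module is installed in compiled form; this text tells all that it offers.
- The arm moves only by the tool play_rows, never from a script. Its argument "deltas" is a list of rows, each a list of 7 numbers: the shift along the world's x, y, z in mm, then the turn, a rotation vector about the world's x, y, z in degrees, then the finger opening in mm, from 0 to 85.4. In form: [[x, y, z, wx, wy, wz, jaw], ...]. A call has 1 to 8 rows; each row shifts and turns the commanded pose from where the row before left it; what a row does not reach is not made up. A row lasts 1/8 s, in which the tool goes at most 62.5 mm and 10.7 degrees, less where a joint would pass 70% of its speed; a pose out of reach is approached as far as the arm can. A call with a gripper value outside its range is refused whole. The fingers move at their own pace and stop on an object; "grip_force" is the grip in N (left out, the last holds). Time passes only in rows, so rows that do not move let the fingers close. It gives the time, the measured TCP pose, the force and the opening at its end, in the units of the state.
- telemetry.observe(): the state, without advancing time (a new reading comes with each control period).
- vision.grab_frame(name): name is "scene" or "side" or "wrist"; returns the picture (480x640x3 uint8, red, green, blue); there is no depth.
- vision.camera_info(name): a dict with "mtx" (3x3 intrinsics, pixels), "rvec" (rotation vector, rad) and "tvec" (3), from world to camera coordinates, as OpenCV has them. Camera axes: x right, y down, z forward; pixel columns grow to the right and rows downward; lengths in m; the calibration is good to about 2 mm. A picture is of the moment at which its call begins: read the wrist's pose just before it. camera_info takes no time and is no camera call; for the wrist camera it gives the pose at the moment of the call.
- workorder.job_done(): hands the job in, once; it reports no verdict.
The state is a dict: "clock": time; "qpos": joint angles; "qd": joint speeds; "joint_efforts": joint torques, N m; "position": TCP position; "tool_rot": TCP orientation; "force": force on the tool from outside, world axes, zero at the start; "moment": the same for the moment, N m; "grip_width": finger opening in m.
Only numpy, scipy, OpenCV 4.12 (cv2) and the standard library are available. Lean on these libraries where they do the work, as an engineer would, in place of code of your own. Each camera call takes 0.05 s, during which the arm holds its last target. There are 200 camera calls.

TASK

The white sowing template is lying askew on the pins of the wooden sowing jig. Nudge it sideways with the fingertips until both its holes drop over the two locating pins and it lies fully down, flat on the board; do not pick it up. Leave everything else on the bench where it is, and finish with the hand clear.

Things in the scene. Friction and masses are not known exactly. Their poses are not given: they have to be found in the camera images.
- deck_centre (a point): sowing jig: a varnished wooden board 192 x 304 mm, 15 mm thick, fixed to the bench, up to 0.25 rad askew. This point lies on its top face, just below where plate_centre must finish. x points away from the robot across the board, y to the left along it, z up. The board spans x = -115 to +77 mm, y = -152 to +152 mm.
- fence_mid (a point): fixed aluminium fence standing on the board along its far side, 24 mm high, 170 mm long in y, centred. This point is the middle of its flat near face, at board height: deck_centre x = +61.5 mm, which is 1.5 mm beyond the far edge of the seated template. Axes as deck_centre.
- pin_left (a point): foot, on the board's top face, of the left steel locating pin (deck_centre x = +15 mm, y = +60 mm): 10 mm diameter, 10 mm high, its top a hemisphere. Fixed.
- pin_right (a point): foot of the right locating pin, the same, at deck_centre x = +15 mm, y = -60 mm. Fixed.
- plate_centre (a point): centre of the underside of the sowing template, a loose plain white plastic plate 120 mm (x) by 200 mm (y), 8 mm thick, 0.2 to 0.33 kg, with two through holes and rows of small dark dimples. x points to its far edge, y to its left end, z up. At the start it is 16 to 30 mm short of home (towards the robot), up to 28 mm to the left or right and up to 0.12 rad turned.
- template: the same template, the same point. At the start its far part rests on the pins, 10 mm up, and its near edge on the board: it leans about 0.1 rad. It slides with ordinary friction, under 6 N. When both holes come over the pins it falls by its own weight flat onto the board, and the pins then stop it, with 1.5 mm play each way.
- hole_left (a point): centre, on the underside, of the template's left hole (plate x = +15 mm, y = +60 mm), 13 mm diameter, which belongs on the left pin.
- hole_right (a point): centre, on the underside, of the template's right hole (plate x = +15 mm, y = -60 mm), which belongs on the right pin.
- pot: bystander, loose: terracotta-coloured small plant pot, 60 mm across, 52 mm high, standing beyond the fence; the pot and the jar may stand either way round; origin at its underside.
- seed_jar: bystander, loose: amber jar with a white lid, 46 mm across, 55 mm high, standing beyond the fence; the pot and the jar may stand either way round; origin at its underside.
- tamper: bystander, loose: wooden tamping block 70 x 45 x 32 mm, lying left of the jig; origin at its underside.
- pruners: bystander, loose: pair of pruners with red handles, about 160 mm long, 16 mm high, lying right of the jig; origin below its pivot; origin on the bench.
- tub: bystander, loose: clear food tub with a blue lid, 108 x 148 x 55 mm, left of the tamping block; origin at its underside.
Things that resemble listed ones, but are neither listed nor needed, are in the scene too. Of the things shaped like the template, the white one is meant.

How it is judged:
At the end, for the whole second after the job is handed in: Each hole's centre is within 3 mm (horizontally) of its own pin, the plate's underside centre is less than 2 mm above the board, the plate leans less than 0.025 rad, and it is at rest (horizontal distance between hole_left and pin_left below 0.003 m and horizontal distance between hole_right and pin_right below 0.003 m and z of plate_centre in the frame of deck_centre below 0.002 m and angle between plate_centre's own z axis and vertical below 0.025 rad and linear speed of template below 0.01 m/s); the robot touches nothing.
It fails at once if the template is lifted or carried: its centre rises more than 22 mm above the board (z of plate_centre in the frame of deck_centre above 0.022 m).
It fails at once if the template is tipped up by more than 0.3 rad (angle between plate_centre's own z axis and vertical above 0.3 rad).
It fails at once if a bystander (pot, jar, block, pruners, tub) is shifted by more than 25 mm (distance of any of pot, seed_jar, tamper, pruners, tub from where it was at the start of the episode above 0.025 m).
It also fails if it takes over 45 s, if anything falls off the work surface, if the arm or the gripper's body presses on something with over 40 N, if the wrist force passes 120 N, or if a joint passes its speed limit or range.

## Working session

There is one attempt and no reset: what is moved stays moved. The work goes in short steps, Python scripts to look and compute and a tool call to move; the robot and the scene stay as the last step left them, time stands still between calls to the robot, and variables do not carry over. Pictures are saved under pics/ and viewed, about 8 in all and at most 12, crops included, and the job is handed in when it is done.

Besides the shell and the picture viewer there is one more tool, called after ">>>" as name(argument=value, ...) on one line, values as JSON. play_rows: Moves the arm, as the interface text tells. Its arguments: {"type":"object","properties":{"deltas":{"type":"array","items":{"type":"array","items":{"type":"number"}}},"grip_force":{"type":"number"}},"required":["deltas"]}

```bash
mkdir -p pics; ls
cat > h.py <<'E'
import numpy as np, cv2
from workcell import telemetry, vision, workorder
def grab(n):
    ci=vision.camera_info(n); im=vision.grab_frame(n); return im,ci
def save(im,f): cv2.imwrite('pics/'+f,cv2.cvtColor(im,cv2.COLOR_RGB2BGR))
def ray(ci,uv,z):
    K=np.array(ci['mtx']);R=cv2.Rodrigues(np.array(ci['rvec'],float))[0];t=np.array(ci['tvec'],float).ravel()
    c=-R.T@t; uv=np.atleast_2d(uv).astype(float)
    d=(R.T@np.linalg.inv(K)@np.c_[uv,np.ones(len(uv))].T).T
    return c+d*((z-c[2])/d[:,2])[:,None]
def proj(ci,P):
    return cv2.projectPoints(np.array(P,float).reshape(-1,3),np.array(ci['rvec'],float),np.array(ci['tvec'],float),np.array(ci['mtx'],float),None)[0][:,0]
E
python3 - <<'E'
from h import *
s=telemetry.observe();print(s)
for n in('scene','side','wrist'):
    im,ci=grab(n);np.save(n+'.npy',im);save(im,n+'0.png')
    R=cv2.Rodrigues(np.array(ci['rvec'],float))[0];print(n,-R.T@np.array(ci['tvec']).ravel(),R[2],ci['mtx'][0][0])
E
```

```text
pics
{'clock': 0.0, 'qpos': array([-0.07015643,  0.52203051, -0.03633959,  1.59999765,  0.02121093,
        1.0211289 , -0.11280008]), 'qd': array([ 5.10930124e-05, -1.25497188e-03, -1.11528108e-03, -4.29492035e-04,
       -1.31683575e-04,  1.02280071e-03,  1.33500957e-03]), 'joint_efforts': array([-4.24098413e-03, -9.27110124e+01,  1.97758444e+00, -3.69928443e+01,
        1.76317629e-02,  8.19846697e-03, -6.58496788e-05]), 'position': array([ 6.24654068e-01, -6.11566885e-05,  2.30719040e-01]), 'tool_rot': array([-1.49560919,  1.56961733, -3.06644305]), 'force': array([-1.19237838,  0.23185025, -0.01388429]), 'moment': array([ 0.01708453, -0.0182354 ,  0.04270539]), 'grip_width': 0.08535925919748355}
scene [0.98809603 0.24980263 0.89871636] [-0.46096171 -0.16100534 -0.87269214] 490.4923470525894
side [0.30489119 0.90067555 0.56801691] [ 0.23877355 -0.81332068 -0.53056259] 449.79379545012574
wrist [0.62421561 0.06853305 0.37353956] [-0.00197878 -0.26858384 -0.96325428] 366.5296439252652
```

View pics/scene0.png

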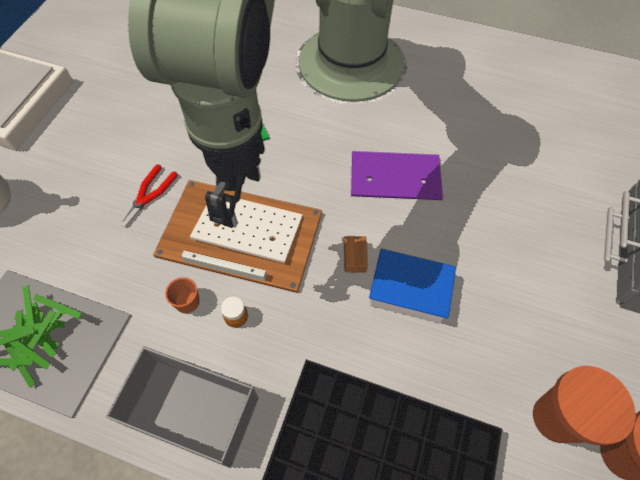

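View pics/wrist0.png

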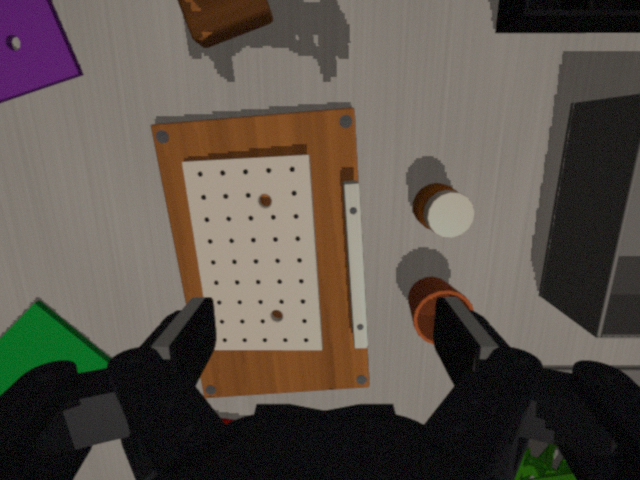

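The wrist view shows the jig with its top-left corner near (155,125) and bottom-right near (367,383). The white plate spans (185,157) to (320,350), with holes at (265,200) and (277,315). The fence is at x≈355. The look-alike plates are the purple one at (30,50) and the green one at (50,360). The white dimpled one lying on the board is the template.

```bash
cat >> h.py <<'E'
def segs(im):
    hsv=cv2.cvtColor(cv2.GaussianBlur(im,(3,3),0),cv2.COLOR_RGB2HSV)
    return hsv
def big(m,near=None):
    cs,_=cv2.findContours(m,cv2.RETR_EXTERNAL,cv2.CHAIN_APPROX_NONE)
    return max(cs,key=cv2.contourArea)[:,0]
def rect(P):  # metric min rect -> centre, corners
    r=cv2.minAreaRect((P[:,:2]*1000).astype(np.float32)); return r, cv2.boxPoints(r)
E
python3 - <<'E'
from h import *
im=np.load('wrist.npy');ci=vision.camera_info('wrist')
hsv=segs(im);H,S,V=cv2.split(hsv)
print('board',hsv[120,250],hsv[370,330],'plate',hsv[240,260],hsv[190,190],'fence',hsv[260,355],'bench',hsv[80,250])
roi=np.zeros_like(H);roi[95:410,140:378]=1
bm=((H<25)&(S>110)&(V>50)&(roi>0)).astype(np.uint8)*255
bm=cv2.morphologyEx(bm,cv2.MORPH_CLOSE,np.ones((5,5)))
c=big(bm);B=ray(ci,c,.015);r,bx=rect(B);print('board rect',r);print(bx)
pm=((S<60)&(V>140)&(roi>0)).astype(np.uint8)*255; pm[:,335:]=0;pm[:150]=0;pm[:,:178]=0;pm[365:]=0
pm=cv2.morphologyEx(pm,cv2.MORPH_CLOSE,np.ones((5,5)))
c2=big(pm);P=ray(ci,c2,.029);r2,bx2=rect(P);print('plate rect',r2);print(bx2)
fm=((S<60)&(V>140)).astype(np.uint8)*255; fm[:,:338]=0;fm[:,372:]=0;fm[:170]=0;fm[360:]=0
c3=big(fm);r3,b3=rect(ray(ci,c3,.039));print('fence',r3);print(b3)
# holes
cs,hi=cv2.findContours(((S>60)|(V<140)).astype(np.uint8)[150:360,180:330],cv2.RETR_LIST,cv2.CHAIN_APPROX_NONE)
for k in cs:
    a=cv2.contourArea(k)
    if 60<a<400:
        (x,y),_,_=cv2.fitEllipse(k);x+=180;y+=150;print('hole',x,y,a,ray(ci,[x,y],.034)[0])
d=im.copy()
for b,z,col in((bx,.015,(255,0,0)),(bx2,.029,(0,0,255)),(b3,.039,(0,255,0))):
    q=proj(ci,np.c_[b/1000,np.full(4,z)]);cv2.polylines(d,[np.round(q).astype(int)],True,col,1)
save(cv2.resize(d[90:410,130:480],None,fx=1.8,fy=1.8),'m1.png')
E
```

```text
board [ 13 181 117] [ 13 176 106] plate [ 17  40 167] [ 18  41 166] fence [ 25  26 167] bench [ 17  27 130]
board rect ((567.5322875976562, -62.576416015625), (190.45118713378906, 302.33575439453125), 4.521039962768555)
[[ 460.68716   80.61492]
 [ 484.51883 -220.7801 ]
 [ 674.37744 -205.76776]
 [ 650.5458    95.62727]]
plate rect ((556.398681640625, -50.867958068847656), (116.48480987548828, 202.2295684814453), 3.303091287612915)
[[ 492.427      46.723038]
 [ 504.0791   -155.17056 ]
 [ 620.37036  -148.45895 ]
 [ 608.71826    53.434647]]
fence ((655.4612426757812, -56.34344482421875), (13.808185577392578, 168.27127075195312), 4.489716529846191)
[[ 641.9921     26.993559]
 [ 655.1645   -140.76135 ]
 [ 668.93036  -139.68045 ]
 [ 655.758      28.074463]]
hole 276.322265625 315.3971862792969 109.0 [ 0.57453612 -0.10657439  0.034     ]
hole 264.5289993286133 200.3631477355957 146.0 [0.56771922 0.01183665 0.034     ]
```

View pics/m1.png

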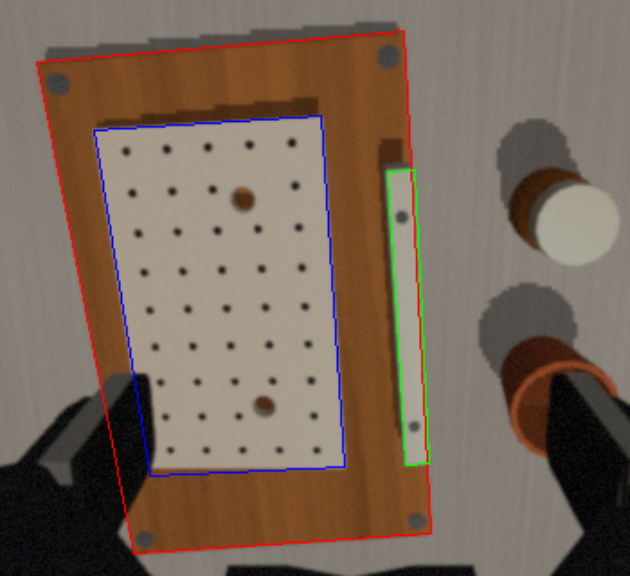

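The red and green outlines fit the board and fence, and the template and its holes are clear. This gives deck ≈ (586.5, -61.1) mm with yaw 0.079, and plate ≈ (557, -48) mm with yaw 0.057. It has to move about +29 mm in deck x, -15 mm in deck y and +0.02 rad. I'll push the left end first with two open fingers, jaw along deck x.

Run:
```python
from h import *
from scipy.spatial.transform import Rotation as R
s=telemetry.observe();M=R.from_euler('xyz',s['tool_rot']).as_matrix();print(M.round(4))
im=np.load('wrist.npy');ci=vision.camera_info('wrist')
print(ray(ci,[[205,45],[272,20],[180,0]],.032))
```

```text
[[-8.e-04  1.e+00 -0.e+00]
 [-1.e-04 -0.e+00 -1.e+00]
 [-1.e+00 -8.e-04  1.e-04]]
[[0.52300263 0.14358193 0.032     ]
 [0.58024231 0.16229007 0.032     ]
 [0.50544412 0.17692127 0.032     ]]
```

>>> play_rows(deltas=[[-20,22,-20,0,0,4.5,85],[-20,23,-30,0,0,0,85],[-20,23,-40,0,0,0,85],[-19,23,-30,0,0,0,85],[0,0,-20,0,0,0,85],[0,0,0,0,0,0,85]])

```text
clock: 0.9
position: [0.5452, 0.091, 0.0902]
tool_rot: [-1.385, 1.568, -2.877]
force: [0.8, -0.2, 0.9]
grip_width: 0.0852
```

>>> play_rows(deltas=[[0,0,-30,0,0,0,85],[0,0,-30,0,0,0,85],[0,0,-15,0,0,0,85],[0,0,-6,0,0,0,85],[0,0,-3,0,0,0,85],[0,0,0,0,0,0,85]])

```text
clock: 1.65
position: [0.5464, 0.091, 0.0079]
tool_rot: [1.707, 1.57, 0.215]
force: [-0.8, -0.1, 0.2]
grip_width: 0.0848
```

Run:
```python
from h import *
for n in('side','wrist'):
    im,ci=grab(n);np.save(n+'1.npy',im);save(im,n+'1.png')
a=cv2.imread('pics/side1.png')[:,:];b=cv2.imread('pics/wrist1.png')
cv2.imwrite('pics/c1.png',cv2.resize(np.hstack([a[100:420,150:550],b[60:380,150:500]]),(800,341)))
```

```text
(no output)
```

View pics/c1.png

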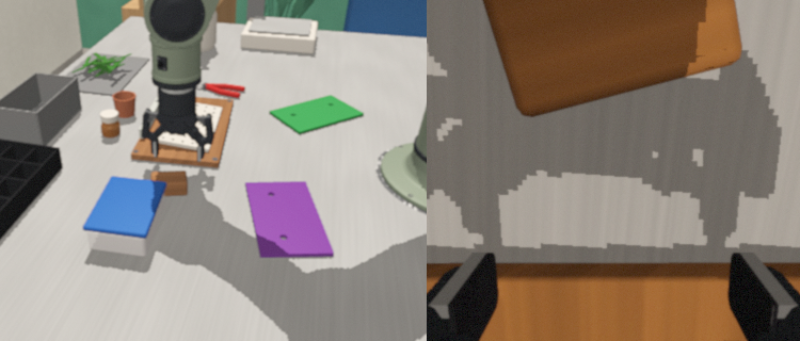

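>>> play_rows(deltas=[[0.5,-8,-2,0,0,0,85],[0.8,-8,0,0,0,0,85],[0.5,-7,0,0,0,0,85],[0.3,-5,0,0,0,0,85],[0.3,-4,0,0,0,0,85],[0.3,-4,0,0,0,0,85],[0.2,-3,0,0,0,0,85],[0,0,0,0,0,0,85]])

```text
clock: 2.75
position: [0.549, 0.0516, 0.0053]
tool_rot: [0.245, 1.571, -1.247]
force: [-0.6, -0.4, -0.8]
grip_width: 0.0849
```

```bash
cat >> h.py <<'E'
DK=np.array([586.5,-61.1]);TH=0.0789
def deck(P): # world m -> deck mm
    P=np.atleast_2d(P)[:,:2]*1000-DK; c,s=np.cos(TH),np.sin(TH); return P@np.array([[c,-s],[s,c]])
E
python3 - <<'E'
from h import *
print(telemetry.observe()['force'])
im,ci=grab('scene');np.save('scene2.npy',im)
cv2.imwrite('pics/c2.png',cv2.cvtColor(cv2.resize(im[170:300,140:340],(800,520),interpolation=cv2.INTER_CUBIC),cv2.COLOR_RGB2BGR))
E
```

```text
[-0.56736416 -0.44205035 -0.8446384 ]
```

View pics/c2.png

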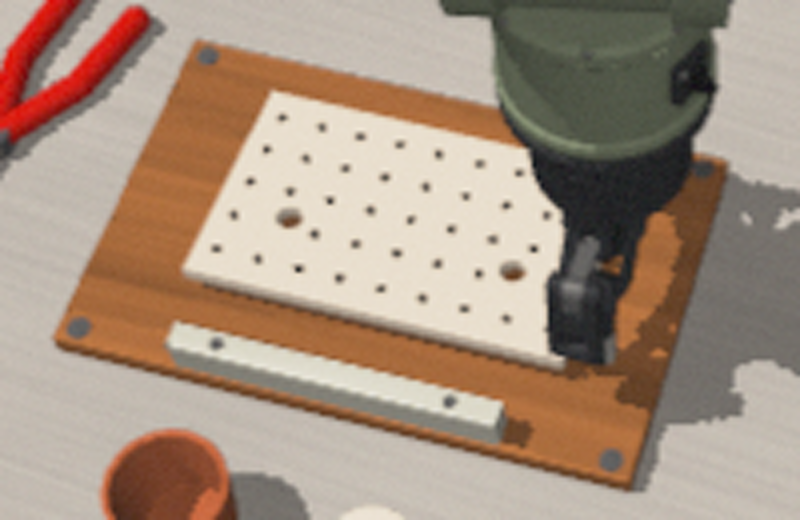

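The holes show in the crop at (512,270) and (288,217), which is (268,237.5) and (212,224) in the full image. The far fingertip is at the template's left end.

```bash
cat >> h.py <<'E'
def holes(im,ci,guess,z=.034,cam=''):
    # guess: list of px; centroid of darker/browner blob near it
    g=cv2.cvtColor(im,cv2.COLOR_RGB2HSV).astype(float); out=[]
    f=g[...,1]; 
    for u,v in guess:
        u,v=int(round(u)),int(round(v));w=9
        p=cv2.resize(f[v-w:v+w+1,u-w:u+w+1],None,fx=4,fy=4,interpolation=cv2.INTER_CUBIC)
        m=(p>(np.median(p)+p.max())/2).astype(np.uint8)
        n,l,st,ce=cv2.connectedComponentsWithStats(m)
        k=1+np.argmax(st[1:,4]);c=(ce[k]+.5)/4-.5;out.append([u-w+c[0],v-w+c[1]])
    out=np.array(out);return out,deck(ray(ci,out,z))
E
python3 - <<'E'
from h import *
ci=vision.camera_info('scene')
a=np.load('scene.npy')
print(holes(a,ci,[[272,239]]))
print(holes(np.load('scene2.npy'),ci,[[268,237.5],[212,224]]))
# reference of scene cam vs deck frame: plate top edges, board corners px from crop
px=np.array([[197,42],[726,160],[632,488],[57,342]])/4+[140,170]
print(deck(ray(ci,px,.015)), deck(ray(ci,[[185/4+140,165/4+85+170-85-10]],.039)))
E
```

```text
(array([[272.14880952, 238.93622449]]), array([[-8.68819237, 73.04988075]]))
(array([[267.99404762, 238.3015873 ],
       [212.21458333, 225.00208333]]), array([[ -7.91502346,  64.55211147],
       [ -7.96964687, -54.71076679]]))
[[-110.72092929 -151.19282408]
 [-112.10795079  148.69161597]
 [  80.56872083  151.97433432]
 [  79.47215246 -149.26844394]] [[ -45.29707033 -125.53088916]]
```

Remaining shift is about -5 mm in deck y, and the yaw is aligned. Push 5 mm, back off, rise, and turn 90° for the near-edge push.

>>> play_rows(deltas=[[0.2,-2.5,0,0,0,0,85],[0.2,-2.5,0,0,0,0,85],[0,0,0,0,0,0,85],[0,0,0,0,0,0,85],[-0.5,6,0,0,0,0,85],[-1,14,0,0,0,0,85],[0,0,40,0,0,0,85],[0,0,60,0,0,0,85]])

```text
clock: 3.8
position: [0.5466, 0.0683, 0.1053]
tool_rot: [-1.594, 1.568, -3.084]
force: [0.1, -0.3, -0.5]
grip_width: 0.0849
```

>>> play_rows(deltas=[[-10,-17,0,0,0,-10,85],[-10,-17,0,0,0,-10,85],[-10,-18,0,0,0,-10,85],[-10,-18,0,0,0,-10,85],[-10,-18,0,0,0,-10,85],[-10,-18,0,0,0,-10,85],[-7,-16,0,0,0,-10,85],[-7,-16,0,0,0,-10,85]])

```text
clock: 4.8
position: [0.4738, -0.0704, 0.1054]
tool_rot: [-2.447, 1.57, 0.943]
force: [-0.3, 0.1, -0.4]
grip_width: 0.0851
```

>>> play_rows(deltas=[[0,0,0,0,0,-10,85],[0,0,0,0,0,0,85],[0,0,0,0,0,0,85]])

```text
clock: 5.18
position: [0.474, -0.0702, 0.1053]
tool_rot: [-1.987, 1.571, 1.238]
force: [-0.5, -0.2, 0.0]
grip_width: 0.0849
```

Run:
```python
from h import *
from scipy.spatial.transform import Rotation as R
s=telemetry.observe();print(s['position'],s['qpos'].round(2),R.from_euler('xyz',s['tool_rot']).as_matrix().round(3))
im,ci=grab('wrist');np.save('wrist3.npy',im);save(im,'wrist3.png')
im,ci=grab('scene');print(deck([s['position']]),holes(im,ci,[[265.5,238],[209.5,225]]))
```

```text
[ 0.47398998 -0.07022738  0.1052931 ] [-0.23  0.52  0.34  2.1  -0.31  0.57 -1.16] [[ 0.     0.084 -0.996]
 [ 0.    -0.996 -0.084]
 [-1.    -0.    -0.   ]]
[[-112.87940707   -0.2311474 ]] (array([[265.65492958, 237.65140845],
       [210.01973684, 224.43859649]]), array([[ -8.11943256,  59.55695748],
       [ -8.06096868, -59.51121616]]))
```

View pics/wrist3.png

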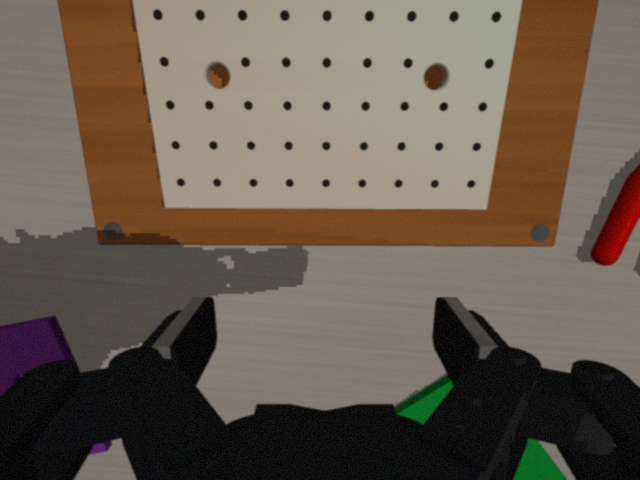

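Wrist view: near board corners at (98,244) and (556,244), template near corners at (163,208) and (488,209), holes at (217,75) and (436,76). It looks centred and square.

Run:
```python
from h import *
im=np.load('wrist3.npy');ci=vision.camera_info('wrist')
def lim(mask,row): x=np.flatnonzero(mask[row]);return x.min(),x.max()
hsv=segs(im);H,S,V=cv2.split(hsv)
br=(H<25)&(S>110);br[:,:50]=0;br[:,605:]=0
for r in(20,100,180,225):
    a,b=lim(br,r);print('board',r,deck(ray(ci,[[a,r],[b,r]],.015)))
pl=(S<75)&(V>130);pl[:,:130]=0;pl[:,525:]=0
for r in(20,100,180):
    a,b=lim(pl,r);print('plate',r,a,b,deck(ray(ci,[[a,r],[b,r]],.026)))
for c in(200,320,450):
    col=np.flatnonzero(br[:250,c]);e=col.max();pp=np.flatnonzero(pl[:230,c]).max()
    print('col',c,'board near',deck(ray(ci,[[c,e]],.015)),'plate near',deck(ray(ci,[[c,pp]],.023)))
p,d=holes(im,ci,[[217,75],[436,76]],z=.034);print(p,d)
g=np.flatnonzero
```

```text
board 20 [[  17.76832622  149.38402169]
 [  18.49540321 -152.01051671]]
board 100 [[ -24.69931346  149.1438798 ]
 [ -23.94239992 -151.58930652]]
board 180 [[ -72.13268155  149.50770264]
 [ -71.33928059 -151.74995939]]
board 225 [[-101.33218702  149.28238191]
 [-100.43472813 -182.43493334]]
plate 20 136 518 [[  14.87751603  101.90466197]
 [  15.37401634 -103.90914733]]
plate 100 148 504 [[ -25.57873056  100.58108412]
 [ -25.0693183  -101.81610033]]
plate 180 161 490 [[-70.7620721   98.50073239]
 [-70.24066857 -99.47836632]]
col 200 board near [[-114.08298697   82.47733122]] plate near [[-87.73283904  77.51719649]]
col 320 board near [[-113.86530763    2.95464731]] plate near [[-87.53299617   2.84221574]]
col 450 board near [[-114.32017093  -83.22540507]] plate near [[-87.9471891  -78.08351062]]
[[219.10625     72.68125   ]
 [437.20833333  72.59722222]] [[-12.40500483  56.94335869]
 [-12.0724516  -60.37084501]]
```

Template is within ~0.6 mm in y and square, and about 28.5 mm short in x. Descend and push from the near edge.

>>> play_rows(deltas=[[0,0,-40,0,0,0,85],[0,0,-35,0,0,0,85],[0,0,-18,0,0,0,85],[0,0,-7,0,0,0,85],[0,0,0,0,0,0,85],[7,0.5,0,0,0,0,85],[7,0.6,0,0,0,0,85],[0,0,0,0,0,0,85]])

```text
clock: 6.28
position: [0.4888, -0.0697, 0.0056]
tool_rot: [2.998, 1.57, -0.065]
force: [0.7, 0.0, -0.6]
grip_width: 0.0848
```

>>> play_rows(deltas=[[4,0.3,0,0,0,0,85],[4,0.3,0,0,0,0,85],[4,0.3,0,0,0,0,85],[3,0.2,0,0,0,0,85],[3,0.2,0,0,0,0,85],[2,0.2,0,0,0,0,85],[0,0,0,0,0,0,85]])

```text
clock: 7.15
position: [0.5082, -0.0684, 0.0053]
tool_rot: [2.932, 1.57, -0.131]
force: [-0.0, 0.1, 0.8]
grip_width: 0.0847
```

Run:
```python
from h import *
s=telemetry.observe();print(deck([s['position']]),s['position'],s['force'])
im,ci=grab('wrist');np.save('w4.npy',im);sc,cs=grab('scene');np.save('s4.npy',sc)
a=cv2.resize(im[0:330,60:600],(500,305));b=cv2.resize(sc[180:290,150:330],(500,305),interpolation=cv2.INTER_CUBIC)
save(np.vstack([a[:290],b]),'c4.png')
```

```text
[[-78.65799898  -1.1233454 ]] [ 0.50817525 -0.06841953  0.00528933] [-0.049713    0.09322211  0.77131042]
```

View pics/c4.png

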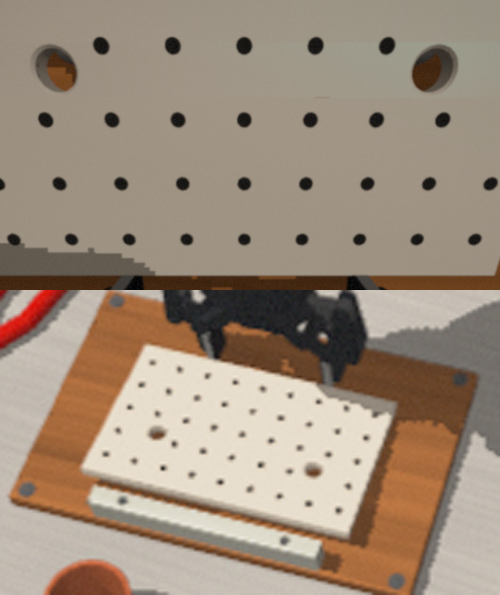

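Wrist crop: both holes still show bare board, and the template is square to the fingers, about 8 mm short. Continue gently.

>>> play_rows(deltas=[[2,0.15,0,0,0,0,85],[2,0.15,0,0,0,0,85],[1,0.1,0,0,0,0,85],[1,0.1,0,0,0,0,85],[1,0.1,0,0,0,0,85],[0,0,0,0,0,0,85],[0,0,0,0,0,0,85]])

```text
clock: 8.12
position: [0.5148, -0.0678, 0.0053]
tool_rot: [-0.697, 1.571, 2.523]
force: [-0.2, 0.6, 0.0]
grip_width: 0.0853
```

Run:
```python
from h import *
s=telemetry.observe();print(deck([s['position']]),s['position'],s['force'])
im,ci=grab('wrist');np.save('w5.npy',im);sc,cs=grab('scene');np.save('s5.npy',sc)
sd,_=grab('side')
a=cv2.resize(im[0:300,60:600],(500,278));b=cv2.resize(sc[180:290,150:330],(500,305),interpolation=cv2.INTER_CUBIC)
save(np.vstack([a,b]),'c5.png')
```

```text
[[-72.05083939  -1.03238969]] [ 0.51475468 -0.06780809  0.00528164] [-0.21655921  0.62960864  0.02945594]
```

View pics/c5.png

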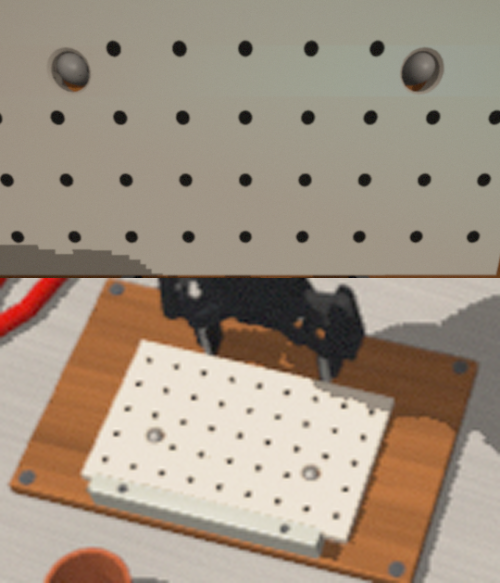

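Steel pins now fill both holes, and the hole spacing in the wrist view shrank from 380 to 350 crop px, so the template has dropped. Back off and check from above.

>>> play_rows(deltas=[[-4,-0.3,0,0,0,0,85],[-12,-1,0,0,0,0,85],[-4,0,40,0,0,0,85],[0,0,60,0,0,0,85],[30,0,50,0,0,0,85],[30,0,20,0,0,0,85],[0,0,0,0,0,0,85],[0,0,0,0,0,0,85]])

```text
clock: 9.28
position: [0.5535, -0.0692, 0.1746]
tool_rot: [-0.271, 1.569, 2.949]
force: [-0.4, 1.1, -0.6]
grip_width: 0.085
```

Run:
```python
from h import *
s=telemetry.observe();print(s['position'],s['force'])
im,ci=grab('wrist');sd,cd=grab('side')
hsv=segs(im);H,S,V=cv2.split(hsv)
q=proj(ci,np.r_[[[.5967,-.0001,.023],[.6062,-.1197,.023]]]);print('pins px',q)
cs,_=cv2.findContours(((S<75)&(V>130)).astype(np.uint8),cv2.RETR_EXTERNAL,cv2.CHAIN_APPROX_NONE)
for c in cs:
    if cv2.pointPolygonTest(c,tuple(map(float,q.mean(0))),False)>0:
        r,b=rect(ray(ci,c[:,0],.023));print(r);print(deck(b/1000))
x=sd[170:310,270:400]
a=cv2.resize(im,(480,360))
u,v=q.mean(0).astype(int)
z=[cv2.resize(im[int(p[1])-20:int(p[1])+20,int(p[0])-30:int(p[0])+30],(320,213),interpolation=cv2.INTER_CUBIC) for p in q]
save(np.vstack([np.hstack([a,cv2.resize(np.vstack(z),(320,360))]),cv2.resize(sd[180:290,260:400],(800,240)) if 0 else np.zeros((1,800,3),np.uint8)]),'c6.png')
save(cv2.resize(sd[150:300,250:420],(680,600),interpolation=cv2.INTER_CUBIC),'c7.png')
```

```text
[ 0.55353507 -0.06920196  0.17461091] [-0.39487219  1.06614145 -0.60080149]
pins px [[242.00790564 161.75950939]
 [394.45124414 161.55392301]]
((585.0620727539062, -61.66822052001953), (119.762939453125, 200.3468780517578), 4.459743499755859)
[[ -61.25320322   99.78390414]
 [ -61.46609442 -100.56286178]
 [  58.29672359 -100.69013635]
 [  58.50961449   99.65662577]]
```

View pics/c6.png

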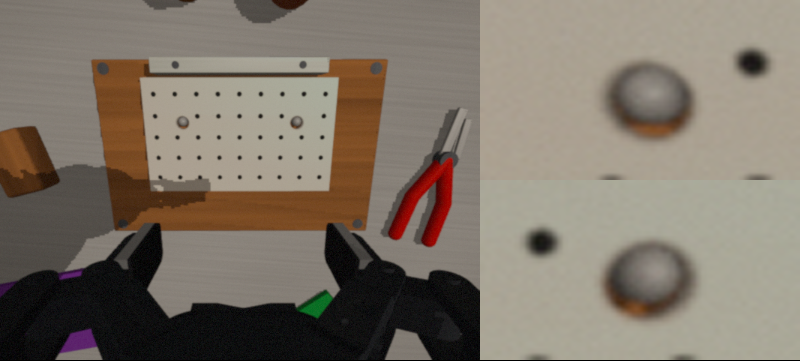

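View pics/c7.png

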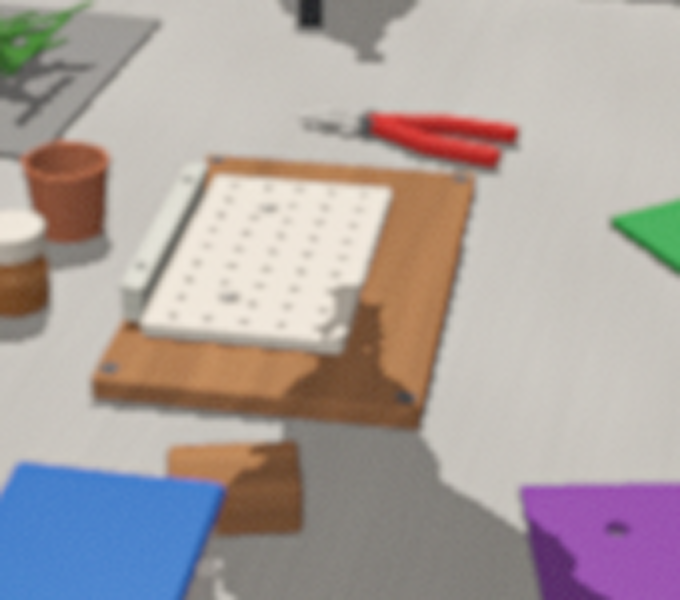

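Pin domes stand up through both holes. The template's outline fits 119.8 × 200.3 mm at its flat height, 1–1.5 mm from home, which is within the play. The side view shows no gap under it and the bystanders undisturbed.

```bash
python3 -c "
from workcell import workorder;workorder.job_done()"
```

```text
the job is handed in; nothing more can be done
```

The white template is seated over both locating pins and lies flat on the board. I handed the job in at about 9.3 s on the robot's clock. No verdict was reported.

**What I did:** With the fingers open, I pushed the template's left end about 15 mm, which also squared it to the board. I then pushed its near edge about 28 mm towards the fence until it dropped. Finally I backed the hand off and raised it clear, with the TCP at 175 mm.

**Last checks:**
- **Pins:** the steel pin tops show through both holes in the wrist view.
- **Flatness:** the outline measures 119.8 × 200.3 mm when projected at the seated height, turned less than 0.002 rad from the board. The side view shows no gap underneath.
- **Position:** it reads about 1.4 mm short in x and 0.5 mm right of home, close to the 1.5 mm play and within the camera's 2 mm calibration error.
- **Forces:** readings after each move stayed around 1 N.
- **Bystanders:** those in the last views look unmoved. I judged this by eye and did not measure them.

The scene camera read about 3.5 mm off the wrist camera in board x, so I relied on the wrist camera and measured relative to the board. None of the checks failed.

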